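# Bring the sugar dredger to the front of the decorating turntable

## Robot

A 7-joint arm with a two-finger parallel gripper is mounted at the origin on the work surface. World frame = base frame: x ahead of the robot, y to its left, z up, the work surface at z = 0. Lengths are in mm, angles in rad, forces in N, time in s.
With the tool pointing down it reaches from about 400 to 875 mm from the base axis. Payload 4.4 kg.
Tool frame: the origin (TCP) lies where the fingers leave the gripper's body, on its centre line; the fingertips stand 73 mm ahead of it and the grasp point (between the pads) lies 54 mm ahead of it; z points along the fingers, y is the line along which they close (so a half turn about z gives the same grasp; the last joint's range is limited). The gripper opens to 85 mm and grips with 20 to 120 N. Pads are 22 mm wide; open, the fingers measure 114 mm over their backs; the gripper's body (76 mm by 85 mm) begins 54 mm behind the grasp point. The pads swing forward as they close: fully open they stand 13 mm farther back than shut.
Start: joints at [1.169, 0.628, 0.038, 1.517, -0.027, 0.996, -0.02], TCP at [214.216, -613.7, 303.913] pointing down, gripper open.
Joint ranges: [-3.06, 3.06], [-0.37, 2.12], [-1.25, 1.32], [0.18, 2.47], [-1.1, 4.24], [0.23, 1.98], [-2.94, 2.94]. Speed limits (rad/s): [2.57, 2.57, 3.14, 3.14, 3.14, 3.14, 3.14].

## Interface

Orientations are given as [roll, pitch, yaw] about the fixed x, y, z axes, in that order (R = Rz(yaw) Ry(pitch) Rx(roll)).
In Python, from cell import ctrl gives the robot as it stands.
- The arm moves only by the tool send_rows, never from a script. Its argument "rows" is a list that holds one entry, the list of rows, each a list of 6 numbers: the shift along the tool's x, y, z in cm, then the turn, a rotation vector about the tool's x, y, z in rad. In form: [[[tx, ty, tz, wx, wy, wz], ...]]. A call has 1 to 10 rows; each row is the pose to reach, as a shift and turn from the pose commanded when the call began, along the tool's axes at that moment; what a row does not reach only later rows make up. A row lasts 1/10 s, in which the tool goes at most 50 mm and 8.59 degrees, less where a joint would pass 70% of its speed; a pose out of reach is approached as far as the arm can. A call with a gripper value outside its range is refused whole. "grip" is the closure in counts, from 0 (fully open) to 255 (shut), set as the call begins (left out, the last holds). The fingers move at their own pace and stop on an object; the grip force is fixed at half the most. Time passes only in rows, so rows that repeat a pose let the fingers close. It gives the time, the measured TCP pose, the force, the opening and the grip force at its end, in the units of the state.
- ctrl.read_state(): the state, without advancing time (a new reading comes with each control period).
- ctrl.get_image(name): name is "side" or "top"; returns a dict with "pixels" (400x640x3 uint8, red, green, blue), "fx", "fy", "cx", "cy" (pixels), "D" ([k1, k2, p1, p2, k3] as OpenCV has them; the pictures are not rectified), "extrinsics" (4x4, takes a point from camera to world coordinates). Camera axes: x right, y up, looking along -z (the intrinsics and any distortion apply to the point x, -y, -z); pixel columns grow to the right and rows downward; lengths in mm; the calibration is good to about 2 mm. A picture is of the moment at which its call begins. There is no depth.
- ctrl.finish_job(): hands the job in; it is judged then, once.
The state is a dict: "clock": time; "qpos": joint angles; "qd": joint speeds; "tau": joint torques, N m; "eef_pos": TCP position; "tool_rot": TCP orientation; "force": force on the tool from outside, world axes, zero at the start; "torque": the same for the moment, N m; "width": finger opening in mm; "gripper_force": force on a finger pad.
Only numpy, scipy, OpenCV 4.12 (cv2) and the standard library are available. Lean on these libraries where they do the work, as an engineer would, in place of code of your own. Each camera call takes 0.05 s, during which the arm holds its last target. There are 200 camera calls.

## Task

Turn the pastry turntable by gently pushing the finger pegs or edge of its rim until the sugar dredger (the tall closed steel shaker with the domed, pierced lid) is at the front, in line with the arrow on the table that sticks out from under the turntable, and leave it at rest there. Push with the fingertips or the outside of the fingers: grip and lift nothing, and do not touch the dredger or the other things standing on the turntable. Leave the clear cups and the wheel cutter around it where they are.

Things in the scene. Friction and masses are not known exactly. Their poses are not given: they have to be found in the camera images.
- stand: Fixed dark steel foot of the turntable, 180 mm across, 64 mm high; origin on the table on the turntable's axis, z up. Its -x axis is the turntable's front (towards the robot, up to 0.4 rad either way), shown by a flat arrow bar lying on the table.
- arrow_tip (a point): Tip of the stand's arrow, a flat dark steel bar 26 mm wide and 12 mm high that lies on the table and pokes out from under the disc on its front side; the tip is 213 mm from the axis. The line from the axis to it is the front line.
- turntable: Round aluminium turntable, 330 mm across, 18 mm thick, top face 83 mm above the table. Turns without stops either way about its vertical axis; friction 0.15 N m (1 to 2 N at a peg moves it); stays where left, coasts a few degrees after a brisk push. Origin: on the axis, at the disc's underside, z up. Five things stand on it 65 mm from the axis, 72 degrees apart, within 105 mm of the axis; the dredger on the disc's -x side.
- peg_top (a point): Top centre of one of five alike upright steel finger pegs, 22 mm thick and 40 mm tall, on the disc near its rim, 150 mm from the axis, tops 123 mm above the table. This one is on the disc's +x axis; the others follow every 72 degrees (72, 144, 216, 288), each midway in angle between two of the things standing on the disc. Fixed to the disc, for pushing it round.
- dredger: The sugar dredger: the tallest thing on the turntable, a closed round steel shaker 58 mm across and 85 mm tall with a domed lid pierced with small holes (no opening). Loose on the turntable, about 65 mm from the axis, on its -x side. Origin: centre of its underside, z up. Not to be touched.
- ramekin_a: White ceramic ramekin, open, 62 mm across, 36 mm tall. Loose on the turntable, about 65 mm from its centre; its place among the five varies. Origin: centre of its underside. Not to be touched.
- ramekin_b: A second white ceramic ramekin like the first, 62 mm across, 36 mm tall. Loose on the turntable, about 65 mm from its centre; its place among the five varies. Origin: centre of its underside. Not to be touched.
- cutter_ring: Plain steel ring cutter, open at both ends, 58 mm across, 45 mm tall. Loose on the turntable, about 65 mm from its centre; its place among the five varies. Origin: centre of its underside. Not to be touched.
- beaker: Open steel beaker, 54 mm across, 70 mm tall. Loose on the turntable, about 65 mm from its centre; its place among the five varies. Origin: centre of its underside. Not to be touched.
- wheel_cutter: Pastry wheel cutter lying on the green cutting board to the robot's right: black handle, 90 mm wheel. Bystander.
- cup_a: Clear plastic cup, open, 90 mm across, 50 mm tall, on the table to the robot's left. Bystander.
- cup_b: Clear plastic cup, open, 90 mm across, 50 mm tall, on the table to the robot's left. Bystander.
- cup_c: Clear plastic cup, open, 90 mm across, 50 mm tall, on the table to the robot's left. Bystander.

How it is judged (in metres and radians):
At the end, for the whole second after the job is handed in: The dredger stands on the arrow side of the axis within 12 mm sideways of the arrow's centre line, still in its place on the disc (within about 20 mm); the turntable is at rest; all five things stand upright on it; cups and wheel cutter within 20 mm of where they were (y of dredger in the frame of stand between -0.012 and 0.012 m and x of dredger in the frame of stand below -0.045 m and x of dredger in the frame of turntable between -0.085 and -0.045 m and y of dredger in the frame of turntable between -0.02 and 0.02 m and angular speed of turntable below 0.03 rad/s and linear speed of dredger below 0.02 m/s and z of dredger in the frame of turntable between 0.012 and 0.025 m and angle between each of dredger, ramekin_a, ramekin_b, cutter_ring, beaker's own z axis and vertical below 0.1 rad and z of ramekin_a in the frame of turntable between 0.012 and 0.025 m and z of ramekin_b in the frame of turntable between 0.012 and 0.025 m and z of cutter_ring in the frame of turntable between 0.012 and 0.025 m and z of beaker in the frame of turntable between 0.012 and 0.025 m and distance of each of wheel_cutter, cup_a, cup_b, cup_c from where it was at the start of the episode below 0.02 m); the robot touches nothing.
It fails at once if the robot touches one of the things standing on the turntable (over 0.5 N) (contact force between any of the fingers, the arm and dredger above 0.5 N or contact force between any of the fingers, the arm and ramekin_a above 0.5 N or contact force between any of the fingers, the arm and ramekin_b above 0.5 N or contact force between any of the fingers, the arm and cutter_ring above 0.5 N or contact force between any of the fingers, the arm and beaker above 0.5 N).
It fails at once if a thing on the turntable is lifted, falls off, tips over, or slides more than about 20 mm in or out from its place ((z of dredger in the frame of turntable above 0.035 m or height (world z) of dredger below 0.07 m or angle between dredger's own z axis and vertical above 0.3 rad or horizontal distance between dredger and turntable above 0.085 m or horizontal distance between dredger and turntable below 0.045 m) or (z of ramekin_a in the frame of turntable above 0.035 m or height (world z) of ramekin_a below 0.07 m or angle between ramekin_a's own z axis and vertical above 0.3 rad or horizontal distance between ramekin_a and turntable above 0.085 m or horizontal distance between ramekin_a and turntable below 0.045 m) or (z of ramekin_b in the frame of turntable above 0.035 m or height (world z) of ramekin_b below 0.07 m or angle between ramekin_b's own z axis and vertical above 0.3 rad or horizontal distance between ramekin_b and turntable above 0.085 m or horizontal distance between ramekin_b and turntable below 0.045 m) or (z of cutter_ring in the frame of turntable above 0.035 m or height (world z) of cutter_ring below 0.07 m or angle between cutter_ring's own z axis and vertical above 0.3 rad or horizontal distance between cutter_ring and turntable above 0.085 m or horizontal distance between cutter_ring and turntable below 0.045 m) or (z of beaker in the frame of turntable above 0.035 m or height (world z) of beaker below 0.07 m or angle between beaker's own z axis and vertical above 0.3 rad or horizontal distance between beaker and turntable above 0.085 m or horizontal distance between beaker and turntable below 0.045 m)).
It fails at once if the turntable is flung round (over 2.5 rad/s) (angular speed of turntable above 2.5 rad/s).
It fails at once if the turntable is gripped or shoved hard (over 35 N) (contact force between any of the fingers, the arm and turntable above 35 N).
It fails at once if a cup or the wheel cutter is moved by more than 20 mm (distance of any of wheel_cutter, cup_a, cup_b, cup_c from where it was at the start of the episode above 0.02 m).
It also fails if it takes over 64 s, if anything falls off the work surface, if the arm or the gripper's body presses on something with over 40 N, if the wrist force passes 120 N, or if a joint passes its speed limit or range.

## Working session

There is one attempt and no reset: what is moved stays moved. The work goes in short steps, Python scripts to look and compute and a tool call to move; the robot and the scene stay as the last step left them, time stands still between calls to the robot, and variables do not carry over. Pictures are saved under pics/ and viewed, at most 10 in all, crops included, and the job is handed in when it is done.

Besides the shell and the picture viewer there is one more tool, called after "Call:" as name(argument=value, ...), one argument or row to a line, values as JSON. send_rows: Moves the arm, as the interface text tells. Its arguments: {"type":"object","properties":{"rows":{"type":"array","items":{"type":"array","items":{"type":"array","items":{"type":"number"}}}},"grip":{"type":"number"}},"required":["rows"]}

```bash
mkdir -p pics
cat > h.py <<'E'
import numpy as np, cv2
from cell import ctrl
def cam(n):
    im=ctrl.get_image(n); K=np.array([[im["fx"],0,im["cx"]],[0,im["fy"],im["cy"]],[0,0,1.]])
    return im["pixels"],K,np.array(im["D"],float),np.array(im["extrinsics"],float)
F=np.diag([1,-1,-1.])
def proj(c,P):
    _,K,D,E=c; p=(np.atleast_2d(P)-E[:3,3])@E[:3,:3]@F
    return cv2.projectPoints(p.reshape(-1,1,3),np.zeros(3),np.zeros(3),K,D)[0][:,0]
def back(c,uv,z):
    _,K,D,E=c; n=cv2.undistortPoints(np.array(uv,float).reshape(-1,1,2),K,D)[:,0]
    d=np.c_[n,np.ones(len(n))]@F@E[:3,:3].T; o=E[:3,3]
    return o+d*((z-o[2])/d[:,2])[:,None]
def save(c,f): cv2.imwrite("pics/"+f,c[0][:,:,::-1])
E
python3 - <<'E'
from h import *
for n in("top","side"):
    c=cam(n); save(c,n+"1.png"); print(n,c[1].round(1).tolist(),c[2],c[3].round(2).tolist())
s=ctrl.read_state(); print(s)
E
```

```text
top [[443.6, 0.0, 321.5], [0.0, 443.6, 199.2], [0.0, 0.0, 1.0]] [-0.12342948  0.          0.          0.          0.        ] [[-0.0, 0.98, -0.18, 271.73], [-1.0, -0.0, -0.0, -23.08], [-0.0, 0.18, 0.98, 1536.76], [0.0, 0.0, 0.0, 1.0]]
side [[413.3, 0.0, 313.9], [0.0, 413.3, 201.2], [0.0, 0.0, 1.0]] [-0.09995375  0.          0.          0.          0.        ] [[-0.79, 0.32, -0.52, -91.79], [-0.62, -0.39, 0.68, 840.58], [0.01, 0.86, 0.51, 734.6], [0.0, 0.0, 0.0, 1.0]]
{'clock': 0.1, 'qpos': array([ 1.16924228,  0.62924986,  0.03849178,  1.51826456, -0.02700296,
        0.99630567, -0.01999054]), 'qd': array([ 0.0006793 , -0.00160124,  0.00145879, -0.00278771, -0.00113571,
        0.00015972,  0.00064228]), 'tau': array([ 3.69599889e-03, -5.64527607e+01,  1.23079486e+00, -1.93970400e+01,
        1.13285246e-02,  5.43694725e-03,  4.57784040e-05]), 'eef_pos': array([ 214.02589807, -613.29191401,  303.08535488]), 'tool_rot': array([-3.13988498e+00,  4.21419241e-05,  3.35723977e-01]), 'force': array([ 0.52298285,  0.25996517, -0.63351908]), 'torque': array([-0.01913548,  0.01931611, -0.01359385]), 'gripper_force': 0.0, 'width': 85.22084325938027}
```

View pics/top1.png

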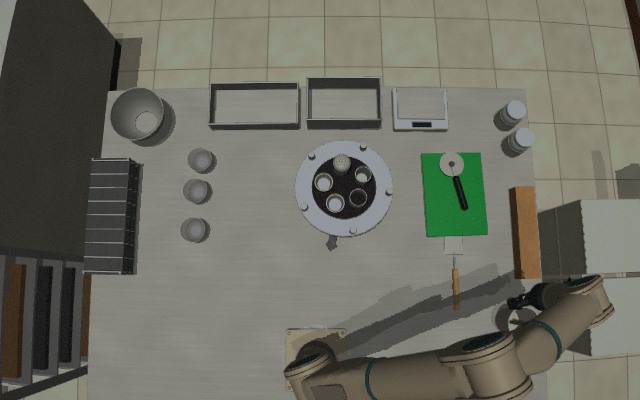

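View pics/side1.png

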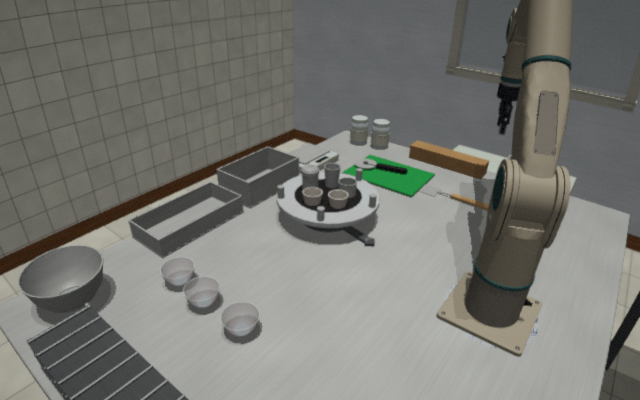

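The top picture shows the dredger at the far side (342,162), the arrow tip near (332,249), and pegs near (311,156), (365,147), (388,192), (353,232) and (304,208). The disc needs about half a turn.

```bash
cat >> h.py <<'E'
def fitdisc(c):
    """axis from bright disc outline in top view at z=83"""
    g=cv2.cvtColor(c[0],cv2.COLOR_RGB2HSV)
    return g
E
python3 - <<'E'
from h import *
c=cam("top"); img=c[0]
crop=img[130:260,285:405]; cv2.imwrite("pics/crop1.png",cv2.resize(crop[:,:,::-1],None,fx=5,fy=4.5*1.0,interpolation=cv2.INTER_CUBIC))
pegs=back(c,[(311,156),(365,147),(388,192),(353,232),(304,208)],123)
# circle fit
A=np.c_[2*pegs[:,:2],np.ones(5)]; s=np.linalg.lstsq(A,(pegs[:,:2]**2).sum(1),rcond=None)[0]
print(pegs.round(0),s[:2],np.sqrt(s[2]+s[:2]@s[:2]))
print(np.degrees(np.arctan2(*(pegs[:,:2]-s[:2]).T[::-1])))
print("tip",back(c,[(332,249)],12),"dredger",back(c,[(342,162)],160))
print("cups",back(c,[(201,160),(197,190),(195,230)],25).round(0).tolist(), "wheel", back(c,[(452,162),(460,205)],10).round(0).tolist())
E
```

```text
[[ 670.   13.  123.]
 [ 700. -166.  123.]
 [ 548. -237.  123.]
 [ 418. -121.  123.]
 [ 496.   36.  123.]] [567.18662256 -93.60923322] 148.79968464421532
[  46.10479756  -28.50861026  -97.65717351 -169.50335943  118.71555335]
tip [[371.25832113 -56.06314485  12.        ]] dredger [[639.15096455 -87.13173682 160.        ]]
cups [[686.0, 407.0, 25.0], [577.0, 416.0, 25.0], [436.0, 417.0, 25.0]] wheel [[679.0, -490.0, 10.0], [522.0, -509.0, 10.0]]
```

View pics/crop1.png

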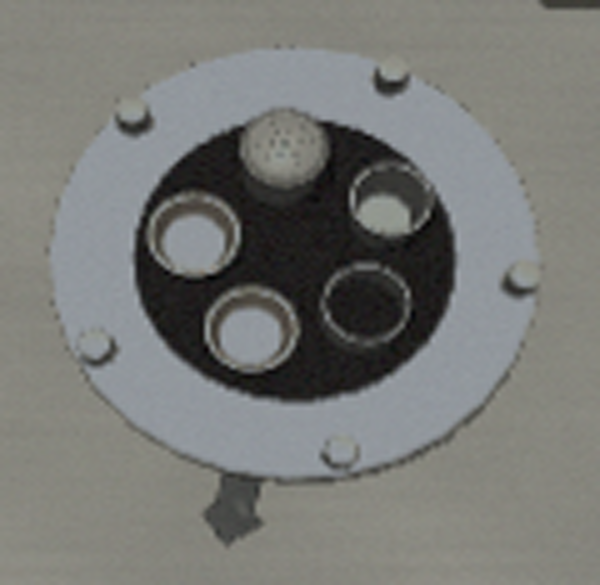

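```bash
cat >> h.py <<'E'
def ana(c,pegpx,tippx):
    p=back(c,pegpx,123)[:,:2]; A=np.c_[2*p,np.ones(len(p))]; s=np.linalg.lstsq(A,(p**2).sum(1),rcond=None)[0]
    t=back(c,[tippx],12)[0,:2]; a=s[:2]
    ang=np.degrees(np.arctan2(*(p-a).T[::-1])); ph=np.degrees(np.angle(np.exp(5j*np.radians(ang)).mean()))/5
    ta=np.degrees(np.arctan2(*(t-a)[::-1]))
    print("axis",a,"r",np.sqrt(s[2]+a@a),"ang",ang.round(1),"phase mod72",ph,"tip",t,np.linalg.norm(t-a),ta)
    return a,ph,ta
E
python3 - <<'E'
from h import *
c=cam("top")
f=lambda x,y:(285+x/5,130+y/4.5)
a,ph,ta=ana(c,[f(133,108),f(392,68),f(523,270),f(341,444),f(97,339)],f(229,545))
d=back(c,[f(285,145)],160)[0,:2]-a; print("dredger",d,np.degrees(np.arctan2(d[1],d[0])))
for t in range(-120,71,10):
    r=np.radians(t); print(t,(a+150*np.array([np.cos(r),np.sin(r)])).round(0))
E
```

```text
axis [574.23630088 -96.04128389] r 147.90506117234082 ang [  46.3  -26.   -97.7 -169.9  117.9] phase mod72 -25.86448347634761 tip [364.05253375 -51.89841852] 214.76919828316366 168.139104938275
dredger [64.17907489  8.91910481] 7.911843564821343
-120 [ 499. -226.]
-110 [ 523. -237.]
-100 [ 548. -244.]
-90 [ 574. -246.]
-80 [ 600. -244.]
-70 [ 626. -237.]
-60 [ 649. -226.]
-50 [ 671. -211.]
-40 [ 689. -192.]
-30 [ 704. -171.]
-20 [ 715. -147.]
-10 [ 722. -122.]
0 [724. -96.]
10 [722. -70.]
20 [715. -45.]
30 [704. -21.]
40 [689.   0.]
50 [671.  19.]
60 [649.  34.]
70 [626.  45.]
```

Call:
send_rows(
  rows=[
    [[0, 0, 0, 0, 0, 0.15], [0, 0, 0, 0, 0, 0.3], [0, 0, 0, 0, 0, 0.336], [0, 0, 0, 0, 0, 0.336], [0, 0, 0, 0, 0, 0.336]],
  ],
  grip=255,
)

```text
clock: 0.7
eef_pos: [214.3, -613.6, 303.8]
tool_rot: [-3.141, 0.0, 0.002]
force: [0.4, -0.1, -0.2]
width: 12.1
gripper_force: 0.0
```

Measurements agree with the given sizes (peg circle 148 vs 150, tip 215 vs 213): turn +158° (CCW), pushing the peg at -98° round the far side.

Call:
send_rows(
  rows=[
    [[2, -3, 0, 0, 0, 0], [4.5, -6, 0, 0, 0, 0], [7.5, -10, 0, 0, 0, 0], [10.5, -14, 0, 0, 0, 0], [14, -19, 0, 0, 0, 0], [17.5, -24, 0, 0, 0, 0], [21, -28.5, 0, 0, 0, 0], [24.5, -33, 0, 0, 0, 0], [27, -37, 0, 0, 0, 0], [28.5, -38.8, 0, 0, 0, 0]],
  ],
)

```text
clock: 1.7
eef_pos: [496.3, -229.2, 304.2]
tool_rot: [3.141, -0.0, 0.002]
force: [1.1, 0.1, -0.3]
width: -0.1
gripper_force: 0.0
```

Call:
send_rows(
  rows=[
    [[0, 0, 0, 0, 0, 0], [0, 0, 0, 0, 0, 0], [0, 0, 0, 0, 0, 0]],
  ],
)

```text
clock: 2.0
eef_pos: [494.6, -232.2, 304.0]
tool_rot: [3.141, 0.0, -0.001]
force: [0.4, -0.6, -0.2]
width: -0.1
gripper_force: 0.0
```

Run:
```python
from h import *
c=cam("side"); cv2.imwrite("pics/s2.png",cv2.resize(c[0][100:300,220:480,::-1],None,fx=3,fy=3)); print(ctrl.read_state()["eef_pos"])
```

```text
[ 494.44914913 -232.60117451  304.00101358]
```

View pics/s2.png

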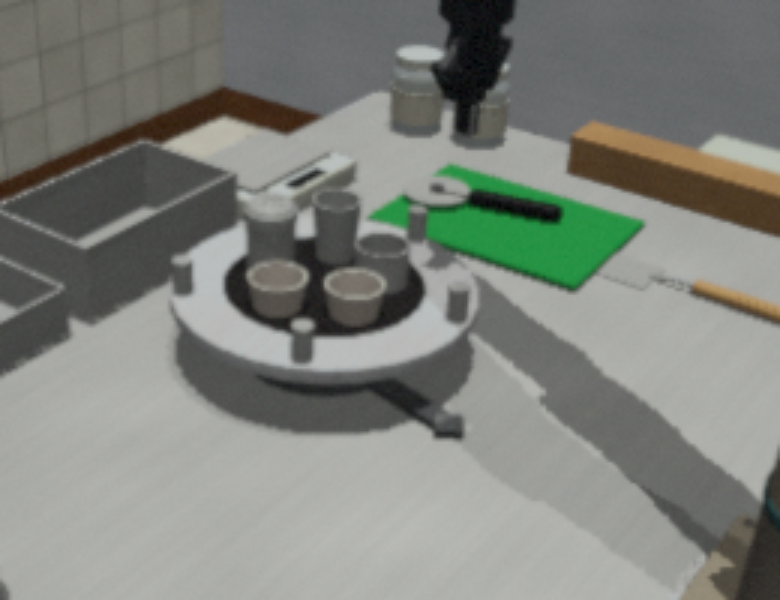

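The side view shows the closed fingers (around pixel (465,125) in the crop) hanging well clear, with the approach spot free of pegs.

Call:
send_rows(
  rows=[
    [[0.2, -0.2, 1, 0, 0, 0], [0.4, -0.4, 3, 0, 0, 0], [0.4, -0.5, 5, 0, 0, 0], [0.4, -0.5, 7, 0, 0, 0], [0.4, -0.5, 9, 0, 0, 0], [0.4, -0.5, 11, 0, 0, 0], [0.4, -0.5, 12, 0, 0, 0], [0.4, -0.5, 12.4, 0, 0, 0], [0.4, -0.5, 12.4, 0, 0, 0], [0.4, -0.5, 12.4, 0, 0, 0]],
  ],
)

```text
clock: 3.05
eef_pos: [499.8, -226.4, 180.6]
tool_rot: [3.141, -0.001, -0.001]
force: [0.0, -0.0, 0.1]
width: -0.0
gripper_force: 0.0
```

Run:
```python
from h import *
s=ctrl.read_state(); p=s["eef_pos"][:2]; a=np.array([574.2,-96]); print(p,s["eef_pos"],s["force"])
t0=-121
for t0,t1,n in((-121,-101,7),(-101,-68,10),(-68,-35,10),(-35,-2,10),(-2,31,10)):
    q0=p if t0==-121 else a+150*np.array([np.cos(np.radians(t0)),np.sin(np.radians(t0))])
    print(t1,[[round(float(v),1) for v in ((a+150*np.array([np.cos(r),np.sin(r)])-q0)*[.1,-.1])] for r in np.radians(np.linspace(t0,t1,n+1)[1:])])
```

```text
[ 499.80184247 -226.36259012] [ 499.80184247 -226.36259012  180.57620296] [ 0.00825325 -0.04653492  0.14546408]
-101 [[0.4, 0.2], [1.0, 0.5], [1.7, 0.8], [2.4, 1.1], [3.1, 1.3], [3.8, 1.5], [4.6, 1.7]]
-68 [[0.9, 0.1], [1.7, 0.2], [2.6, 0.3], [3.4, 0.3], [4.3, 0.2], [5.2, 0.1], [6.0, -0.1], [6.8, -0.3], [7.7, -0.5], [8.5, -0.8]]
-35 [[0.8, -0.3], [1.6, -0.7], [2.3, -1.2], [3.0, -1.7], [3.7, -2.2], [4.4, -2.7], [5.0, -3.3], [5.6, -3.9], [6.2, -4.6], [6.7, -5.3]]
-2 [[0.5, -0.7], [0.9, -1.5], [1.3, -2.2], [1.6, -3.0], [1.9, -3.8], [2.2, -4.7], [2.4, -5.5], [2.5, -6.4], [2.6, -7.2], [2.7, -8.1]]
31 [[0.0, -0.9], [-0.0, -1.7], [-0.1, -2.6], [-0.3, -3.4], [-0.5, -4.3], [-0.7, -5.1], [-1.0, -5.9], [-1.3, -6.7], [-1.7, -7.5], [-2.1, -8.2]]
```

Call:
send_rows(
  rows=[
    [[0.4, 0.2, 0, 0, 0, 0], [1.0, 0.5, 0, 0, 0, 0], [1.6, 0.8, 0, 0, 0, 0], [2.2, 1.0, 0, 0, 0, 0], [2.8, 1.2, 0, 0, 0, 0], [3.4, 1.4, 0, 0, 0, 0], [4.0, 1.55, 0, 0, 0, 0], [4.6, 1.7, 0, 0, 0, 0]],
  ],
)

```text
clock: 3.85
eef_pos: [545.6, -242.8, 179.7]
tool_rot: [-3.141, 0.001, -0.0]
force: [-0.8, 0.6, -0.3]
width: 0.0
gripper_force: 0.5
```

Call:
send_rows(
  rows=[
    [[0.9, 0.1, 0, 0, 0, 0], [1.7, 0.2, 0, 0, 0, 0], [2.6, 0.3, 0, 0, 0, 0], [3.4, 0.3, 0, 0, 0, 0], [4.3, 0.2, 0, 0, 0, 0], [5.2, 0.1, 0, 0, 0, 0], [6.0, -0.1, 0, 0, 0, 0], [6.8, -0.3, 0, 0, 0, 0], [7.7, -0.5, 0, 0, 0, 0], [8.5, -0.8, 0, 0, 0, 0]],
  ],
)

```text
clock: 4.85
eef_pos: [631.2, -235.1, 179.9]
tool_rot: [3.141, -0.0, -0.0]
force: [-1.4, 0.4, 0.0]
width: 0.0
gripper_force: 0.6
```

Run:
```python
from h import *
s=ctrl.read_state(); print(s["eef_pos"],s["force"])
c=cam("top"); cv2.imwrite("pics/t3.png",cv2.resize(c[0][120:260,280:420,::-1],None,fx=4,fy=4))
```

```text
[ 631.2464459  -235.14488795  179.9396068 ] [-1.37024117  0.41145301  0.00525247]
```

View pics/t3.png

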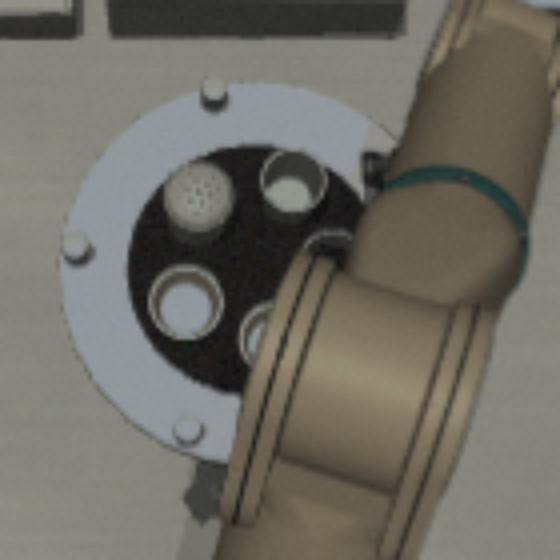

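The disc turns with the push (pegs now at crop (213,92), (77,245), (188,430)); the force is about 1.4 N. I'll continue along the arc.

Call:
send_rows(
  rows=[
    [[0.8, -0.3, 0, 0, 0, 0], [1.6, -0.7, 0, 0, 0, 0], [2.3, -1.2, 0, 0, 0, 0], [3.0, -1.7, 0, 0, 0, 0], [3.7, -2.2, 0, 0, 0, 0], [4.4, -2.7, 0, 0, 0, 0], [5.0, -3.3, 0, 0, 0, 0], [5.6, -3.9, 0, 0, 0, 0], [6.1, -4.6, 0, 0, 0, 0], [6.6, -5.3, 0, 0, 0, 0]],
  ],
)

```text
clock: 5.9
eef_pos: [696.9, -181.7, 180.0]
tool_rot: [3.141, -0.0, -0.0]
force: [-1.6, -1.9, -1.2]
width: 0.1
gripper_force: 0.6
```

Call:
send_rows(
  rows=[
    [[0.5, -0.7, 0, 0, 0, 0], [0.9, -1.5, 0, 0, 0, 0], [1.3, -2.2, 0, 0, 0, 0], [1.6, -3.0, 0, 0, 0, 0], [1.9, -3.8, 0, 0, 0, 0], [2.2, -4.7, 0, 0, 0, 0], [2.4, -5.5, 0, 0, 0, 0], [2.5, -6.4, 0, 0, 0, 0], [2.6, -7.2, 0, 0, 0, 0], [2.7, -8.1, 0, 0, 0, 0]],
  ],
)

```text
clock: 6.9
eef_pos: [723.3, -100.6, 179.9]
tool_rot: [3.141, 0.0, -0.0]
force: [-1.0, -1.9, -0.8]
width: -0.1
gripper_force: 0.7
```

Run:
```python
from h import *
s=ctrl.read_state(); print(s["eef_pos"],s["force"],s["qpos"].round(2)); a=np.array([574.2,-96]); d=s["eef_pos"][:2]-a; print(np.hypot(*d),np.degrees(np.arctan2(d[1],d[0])))
c=cam("top"); cv2.imwrite("pics/t4.png",cv2.resize(c[0][120:260,280:420,::-1],None,fx=4,fy=4))
```

```text
[ 723.29610772 -100.62533337  179.86818341] [-1.02636685 -1.92290322 -0.83608312] [ 0.04  0.88  0.13  1.36 -0.12  0.9  -1.38]
149.16783515415315 -1.7768882004553535
```

View pics/t4.png

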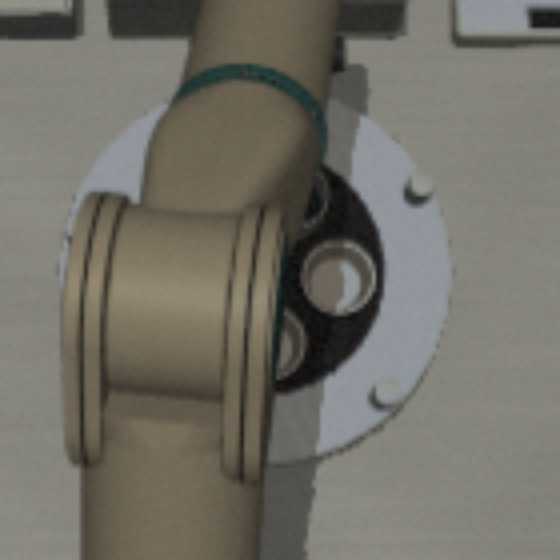

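The pegs seen are at crop (418,184) and (388,390). From these I get the disc angle and what remains.

Run:
```python
from h import *
c=cam("top"); a=np.array([574.2,-96])
p=back(c,[(280+418/4,120+182/4),(280+388/4,120+388/4)],123)[:,:2]-a
ang=np.degrees(np.arctan2(p[:,1],p[:,0])); print(np.hypot(*p.T),ang)
# peg being pushed = peg + k*72 nearest above finger
f=-1.8; k=[x+72*j-f for x in ang for j in range(6)]; print([v for v in k if 0<v<72])
d=a+150*np.array([np.cos(np.radians(-1.8)),np.sin(np.radians(-1.8))])
print([[round(float(v),1) for v in ((a+150*np.array([np.cos(r),np.sin(r)])-d)*[.1,-.1])] for r in np.radians(np.linspace(-1.8,43,14)[1:])])
```

```text
[146.75230741 149.69909884] [ -64.76046068 -136.304271  ]
[np.float64(9.039539318278347), np.float64(9.495728998004768)]
[[0.0, -0.9], [-0.1, -1.8], [-0.2, -2.7], [-0.3, -3.6], [-0.5, -4.5], [-0.8, -5.3], [-1.1, -6.2], [-1.5, -7.0], [-1.9, -7.8], [-2.4, -8.6], [-2.9, -9.3], [-3.4, -10.0], [-4.0, -10.7]]
```

Call:
send_rows(
  rows=[
    [[0, -0.9, 0, 0, 0, 0], [-0.1, -1.8, 0, 0, 0, 0], [-0.2, -2.7, 0, 0, 0, 0], [-0.3, -3.6, 0, 0, 0, 0], [-0.5, -4.5, 0, 0, 0, 0], [-0.8, -5.3, 0, 0, 0, 0], [-1.1, -6.2, 0, 0, 0, 0], [-1.5, -7.0, 0, 0, 0, 0]],
  ],
)

```text
clock: 7.8
eef_pos: [708.4, -30.1, 180.0]
tool_rot: [-3.141, -0.001, -0.0]
force: [0.3, -1.3, -1.2]
width: 0.1
gripper_force: 0.6
```

Call:
send_rows(
  rows=[
    [[-0.3, -0.6, 0, 0, 0, 0], [-0.6, -1.2, 0, 0, 0, 0], [-0.9, -1.6, 0, 0, 0, 0], [-1.2, -2.0, 0, 0, 0, 0], [-1.4, -2.4, 0, 0, 0, 0], [-1.7, -2.7, 0, 0, 0, 0], [-1.8, -2.9, 0, 0, 0, 0], [-2.0, -3.1, 0, 0, 0, 0], [-2.0, -3.1, 0, 0, 0, 0], [-2.0, -3.1, 0, 0, 0, 0]],
  ],
)

```text
clock: 8.8
eef_pos: [688.3, 0.2, 179.8]
tool_rot: [-3.141, 0.001, -0.0]
force: [0.1, 0.8, 0.5]
width: 0.1
gripper_force: 0.0
```

Run:
```python
from h import *
s=ctrl.read_state(); print(s["eef_pos"],s["force"]); a=np.array([574.2,-96]); d=s["eef_pos"][:2]-a; print(np.hypot(*d),np.degrees(np.arctan2(d[1],d[0])))
c=cam("top"); cv2.imwrite("pics/t5.png",cv2.resize(c[0][120:260,280:420,::-1],None,fx=4,fy=4))
```

```text
[6.88273262e+02 2.23798048e-01 1.79843779e+02] [0.06362571 0.83658772 0.48185225]
149.23715486928464 40.14851225975745
```

View pics/t5.png

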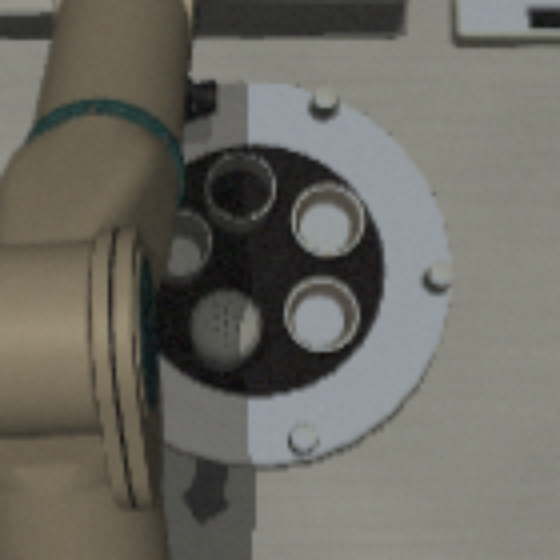

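Dredger at crop (225,325), arrow tip at (205,522), pegs at (323,98), (439,272), (303,433). Next I'll compute the remaining angle.

Run:
```python
from h import *
c=cam("top"); a=np.array([574.2,-96])
f=lambda x,y:(280+x/4,120+y/4)
p=back(c,[f(323,97),f(439,271),f(303,433)],123)[:,:2]-a
ang=np.degrees(np.arctan2(p[:,1],p[:,0])); print(np.hypot(*p.T),ang)
t=back(c,[f(205,522)],12)[0,:2]-a; print(t,np.degrees(np.arctan2(t[1],t[0])))
d=back(c,[f(225,320)],160)[0,:2]-a; print("dredger",d,np.degrees(np.arctan2(d[1],d[0])))
k=np.array([ang[0]+72,ang[1]+144,ang[2]+216]); print("pushed peg",k,k.mean(),"rest",168.3-36-72-k.mean())
```

```text
[146.64099268 148.15525048 148.2574858 ] [ -22.43017058  -94.74442073 -166.63777361]
[-208.06414653   42.54495642] 168.44346898398055
dredger [-58.62042912  28.54641561] 154.03528729802716
pushed peg [49.56982942 49.25557927 49.36222639] 49.395878360210425 rest 10.904121639789587
```

Call:
send_rows(
  rows=[
    [[-0.3, -0.3, 0, 0, 0, 0], [-0.6, -0.65, 0, 0, 0, 0], [-0.9, -1.0, 0, 0, 0, 0], [-1.2, -1.3, 0, 0, 0, 0], [-1.5, -1.6, 0, 0, 0, 0], [-1.8, -1.85, 0, 0, 0, 0], [-2.0, -2.05, 0, 0, 0, 0], [-2.1, -2.15, 0, 0, 0, 0], [-2.2, -2.2, 0, 0, 0, 0], [-2.2, -2.2, 0, 0, 0, 0]],
  ],
)

```text
clock: 9.9
eef_pos: [666.5, 22.3, 180.0]
tool_rot: [-3.141, -0.0, -0.0]
force: [-1.1, -0.1, 0.5]
width: 0.0
gripper_force: 0.2
```

Run:
```python
from h import *
s=ctrl.read_state(); print(s["eef_pos"],s["force"])
c=cam("top"); cv2.imwrite("pics/t6.png",cv2.resize(c[0][130:260,280:410,::-1],None,fx=4.5,fy=4.5,interpolation=cv2.INTER_CUBIC))
```

```text
[666.46498281  22.32899173 179.95051272] [-1.09619343 -0.13436113  0.50640248]
```

View pics/t6.png

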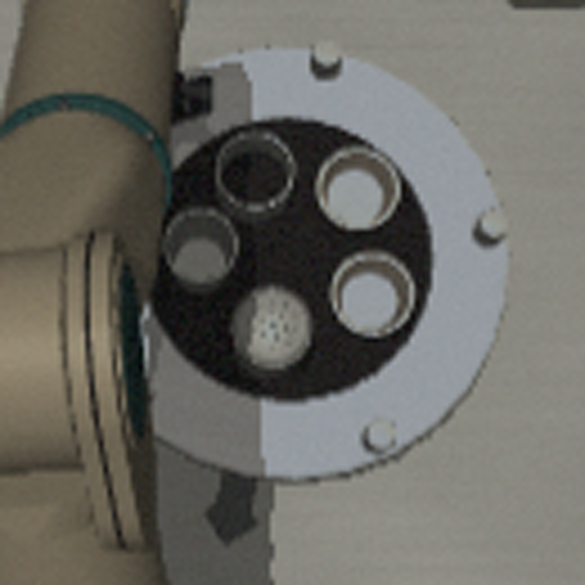

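Pegs at crop (326,57), (491,224), (380,433), dredger (272,325), arrow tip (229,541).

Run:
```python
from h import *
c=cam("top"); a=np.array([574.2,-96])
f=lambda x,y:(280+x/4.5,130+y/4.5)
p=back(c,[f(326,56),f(491,224),f(380,432)],123)[:,:2]-a
ang=np.degrees(np.arctan2(p[:,1],p[:,0])); print(np.hypot(*p.T),ang)
t=back(c,[f(229,541)],12)[0,:2]-a; ta=np.arctan2(t[1],t[0]); print(t,np.degrees(ta))
k=np.array([ang[0]+72,ang[1]+144,ang[2]+216])+108; print("dredger by pegs",k,k.mean())
n=np.array([-np.sin(ta),np.cos(ta)])
for z in(150,160,168):
  d=back(c,[f(272,322)],z)[0,:2]-a; print("dredger",d,np.degrees(np.arctan2(d[1],d[0])),"side mm",d@n)
```

```text
[144.68540297 147.11340523 150.63711522] [ -11.34304037  -84.38996871 -155.56686774]
[-207.10787655   43.77565595] 168.06525672622735
dredger by pegs [168.65695963 167.61003129 168.43313226] 168.23337439426277
dredger [-61.91949261  14.96059396] 166.41687941816912 side mm -1.832405976453836
dredger [-63.6540908   15.37853055] 166.41787105148273 side mm -1.8825977871506112
dredger [-65.04176936  15.71287983] 166.41862628166197 side mm -1.922751235708016
```

Aligned to within about 2 mm. I'll back off the peg, then lift clear.

Call:
send_rows(
  rows=[
    [[0.3, 0.2, 0, 0, 0, 0], [0.8, 0.6, 0, 0, 0, 0], [1.2, 0.9, 0, 0, 0, 0], [1.2, 0.9, -1, 0, 0, 0], [1.2, 0.9, -3, 0, 0, 0], [1.2, 0.9, -6, 0, 0, 0], [1.2, 0.9, -9, 0, 0, 0], [1.2, 0.9, -11, 0, 0, 0], [1.2, 0.9, -12, 0, 0, 0], [1.2, 0.9, -12, 0, 0, 0]],
  ],
)

```text
clock: 11.0
eef_pos: [679.1, 12.9, 301.8]
tool_rot: [-3.141, -0.003, -0.0]
force: [0.7, 0.5, -0.5]
width: 0.1
gripper_force: 0.0
```

Run:
```python
from h import *
s=ctrl.read_state(); print(s["eef_pos"],s["force"])
c=cam("top"); cv2.imwrite("pics/t7.png",cv2.resize(c[0][130:260,280:410,::-1],None,fx=4.5,fy=4.5,interpolation=cv2.INTER_CUBIC))
```

```text
[679.10354136  12.93807005 301.83303219] [ 0.73267878  0.48749719 -0.50101992]
```

View pics/t7.png

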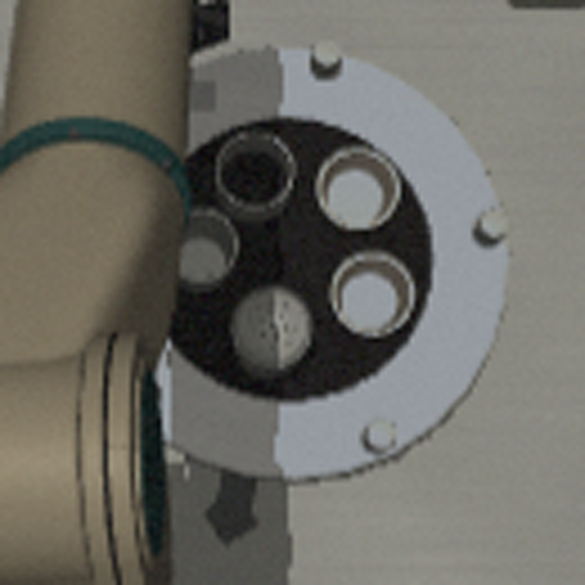

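The disc is unmoved: dredger at crop (272,326), pegs still at (326,57) and (380,433). The arm is clear, so I'll hand the job in.

```bash
python3 -c "
from cell import ctrl; print(ctrl.finish_job())"
```

```text
the job is handed in; nothing more can be done
None
```

I turned the turntable about 158° by pushing one peg. The dredger now rests at the front, about 2 mm off the arrow line in the last camera measurement. The arm is clear and the job is handed in; no verdict came back.

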